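Bundle three channel offcuts with their legs interlocked

TASK

Make up the compact bundle of three aluminium channels on the bundling board. Lay the loose open-side-up channel beside the one already on the board, snug along it, its far end up to the end stop; then set the channel that lies open side down over the pair, so that one of its legs drops into each of them and it sits fully home with its ends level with theirs. Leave the tape measure, marker and masking tape where they are.

Things in the scene. Friction and masses are not known exactly. Their poses are not given: they have to be found in the camera images.
- board: Plywood board, fixed to the bench, 170 (x) x 190 (y) mm, top 14 mm above its origin, the centre of its underside; z up. Pale fence on its +y edge: inner face y = +73 mm. Pale end stop on its +x (far) edge: inner face x = +63 mm. Both 22 mm wide, tops at 44 mm. Other two sides open. Two strap grooves, 14 mm wide, 6 deep, run along y at x = -35 and +35. Second channel: -y side of the first.
- first_channel: Bare grey aluminium channel on the board, open side up, along the fence, far end near the stop; loose, 0.2 to 0.45 kg. All three are alike: 120 mm long (own x), 65 wide over the legs (y), 42 high; web 6 thick, legs 8 thick, 49 clear between them. Origin: centre of the underside (web's outer face), z up; x along the board's x, y towards the fence
- open_channel: The same channel, loose on the bench, open side up. Origin: centre of the underside (web's outer face), x along its length, z up; legs' mid-planes at y = -28.5 and +28.5 mm. Both ends alike: a half turn makes no difference
- upturned_channel: The same channel, loose on the bench, open side down, web on top. Origin: centre of the underside, level with the leg tips, x along its length, z up; the web's flat back is 42 mm above it. Home over the pair, its leg tips rest on their webs, 6 mm above the board's top, its back 48 mm above the board's top, its middle over the joint of the pair
- tape_measure: yellow tape measure, 31 x 77 x 61 mm, bystander, origin at the centre of its underside
- marker: blue marker pen lying on the bench, 136 mm long, 16 mm thick, bystander, origin at the centre of its underside
- masking_tape: roll of masking tape lying flat, 94 mm across, 24 mm high, bystander, origin at the centre of its underside

How it is judged (in metres and radians):
On the way:
1. the second open channel lies flat on the board, snug beside the first (z of open_channel in the frame of board between 0.011 and 0.017 m and angle between open_channel's own z axis and vertical below 0.07 rad and y of open_channel in the frame of first_channel between -0.072 and -0.06 m), for 0.2 s.
At the end, for the whole second after the job is handed in: Both open channels flat on the board: under 7 mm apart, first within 8 mm of the fence, far ends within 10 mm of the stop, parallel within 0.1 rad. The upturned one over both, a leg in each, home within 3.5 mm, ends level within about 10 mm, parallel within 0.15 rad; all released, at rest (all of step 1 and z of first_channel in the frame of board below 0.017 m and angle between each of first_channel, upturned_channel's own z axis and vertical below 0.07 rad and y of first_channel in the frame of board above 0.032 m and x of each of first_channel, open_channel in the frame of board above -0.007 m and angle between the x axis of first_channel and the x axis of board, either way round below 0.12 rad and angle between the x axis of open_channel and the x axis of first_channel, either way round below 0.1 rad and z of upturned_channel in the frame of board between 0.017 and 0.0235 m and y of upturned_channel in the frame of first_channel between -0.05 and -0.015 m and x of upturned_channel in the frame of board between -0.01 and 0.015 m and angle between the x axis of upturned_channel and the x axis of first_channel, either way round below 0.15 rad and linear speed of each of open_channel, upturned_channel below 0.02 m/s); the robot touches nothing.
It fails at once if the tape measure, marker or masking tape is moved more than 30 mm (distance of any of tape_measure, marker, masking_tape from where it was at the start of the episode above 0.03 m).
It also fails if it takes over 58 s, if anything falls off the work surface, if the arm or the gripper's body presses on something with over 40 N, if the wrist force passes 120 N, or if a joint passes its speed limit or range.

ROBOT

A 6-joint arm with a two-finger parallel gripper is mounted at the origin on a cart in front of the work surface, level with it; the furniture and walls round the work are solid. World frame = base frame: x ahead of the robot, y to its left, z up, the work surface at z = 0. Lengths are in mm, angles in rad, forces in N, time in s.
With the tool pointing down it reaches from about 350 to 875 mm from the base axis. Payload 4.2 kg.
Tool frame: the origin (TCP) lies midway between the tips of the shut fingers; the grasp point (between the pads) lies 19 mm behind it; z points along the fingers, y is the line along which they close (so a half turn about z gives the same grasp; the last joint's range is limited). The gripper opens to 85 mm and grips with 20 to 120 N. Pads are 22 mm wide; open, the fingers measure 114 mm over their backs; the gripper's body (76 mm by 85 mm) begins 54 mm behind the grasp point. The pads swing forward as they close: fully open they stand 13 mm farther back than shut.
Start: joints at [1.382, 0.385, 0.008, 0, -1.194, -0.259], TCP at [270.581, 563.369, 197.512] pointing down, gripper open.
Joint ranges: [-3.14, 3.14], [-1.21, 2.06], [-1.07, 1.41], [-3.16, 2.05], [-2.99, -0.16], [-3.1, 3.1]. Speed limits (rad/s): [2.79, 2.79, 3.14, 3.14, 3.14, 3.14].

INTERFACE

Orientations are given as a unit quaternion [x, y, z, w].
In Python, from bench import arm gives the robot as it stands.
- The arm moves only by the tool send_rows, never from a script. Its argument "targets" is a list of rows, each an object of numbers: "gripper": the gripper command: -1 is fully open, 1 is shut, values between are in proportion; "x", "y", "z": the shift along the tool's x, y, z in cm; "ax", "ay", "az": the turn, a rotation vector about the tool's x, y, z in degrees. A call has 1 to 5 rows; each row shifts and turns the commanded pose from where the row before left it, along the tool's axes as they then stand; what a row does not reach is not made up. A row lasts 1/12 s, in which the tool goes at most 41.7 mm and 7.16 degrees, less where a joint would pass 70% of its speed; a pose out of reach is approached as far as the arm can. A call is refused whole if a number of a shift passes 4.17 or a number of a turn 7.16, either way. A call with a gripper value outside its range is refused whole. The fingers move at their own pace and stop on an object; the grip force is fixed at half the most. Time passes only in rows, so rows that do not move let the fingers close. It gives the time, the measured TCP pose, the force, the opening and the grip force at its end, in the units of the state.
- arm.read_state(): the state, without advancing time (a new reading comes with each control period).
- arm.get_image(name): name is "scene" or "top"; returns (picture, depth): 480x640x3 uint8, red, green, blue; 480x640 float32, mm along the optical axis (not along the pixel's ray), 0 where there is no reading.
- arm.camera_model(name): a dict with "fx", "fy", "cx", "cy" (pixels), "cam_to_world" (4x4, takes a point from camera to world coordinates). Camera axes: x right, y down, z forward; pixel columns grow to the right and rows downward; lengths in mm; the calibration is good to about 2 mm. A picture is of the moment at which its call begins. camera_model takes no time and is no camera call.
- arm.job_done(): hands the job in; it is judged then, once.
Trained networks look in the newest picture that a camera, given by its name, has taken for a name from the list of things; names that differ only in an ending like _2 or _b are one class to them, and where a whole thing is asked for, a point or a joint stands for the part that bears it (a point fixed in the world has none). Each returns a list of dicts, best first, with "score" (0 to 1); they miss things now and then, are a little off and sometimes report something else, mostly with a low value. They report only what shows in the picture. A call takes as long as a camera call.
- arm.boxes_of(camera, thing): "rect" ([left, top, width, height] in pixels, round what is visible of it).
The state is a dict: "clock": time; "joints": joint angles; "joint_vel": joint speeds; "joint_efforts": joint torques, N m; "position": TCP position; "ee_rot": TCP orientation; "contact_force": force on the tool from outside, world axes, zero at the start; "wrist_torque": the same for the moment, N m; "gripper_width": finger opening in mm; "grasp_force": force on a finger pad.
Only numpy, scipy, OpenCV 4.12 (cv2) and the standard library are available. Lean on these libraries where they do the work, as an engineer would, in place of code of your own. Each camera call takes 0.05 s, during which the arm holds its last target. There are 200 camera calls.

## Working session

There is one attempt and no reset: what is moved stays moved. The work goes in short steps, Python scripts to look and compute and a tool call to move; the robot and the scene stay as the last step left them, time stands still between calls to the robot, and variables do not carry over. Pictures are saved under pics/ and viewed, at most 13 in all, crops included, and the job is handed in when it is done.

Besides the shell and the picture viewer there is one more tool, called after ">>>" as name(argument=value, ...), one argument or row to a line, values as JSON. send_rows: Moves the arm, as the interface text tells. Its arguments: {"type":"object","properties":{"targets":{"type":"array"}},"required":["targets"]}

```bash
mkdir -p pics; ls; cat > h.py <<'E'
import numpy as np,cv2,sys
sys.path.insert(0,'.')
from bench import arm
def cloud(cam):
    im,d=arm.get_image(cam); m=arm.camera_model(cam)
    v,u=np.mgrid[:480,:640]
    p=np.stack([(u-m['cx'])/m['fx']*d,(v-m['cy'])/m['fy']*d,d,np.ones_like(d)],-1)
    w=(p@np.array(m['cam_to_world']).T)[...,:3]; w[d==0]=np.nan
    return im,w
E
python3 - <<'E'
from h import *
ims=[]
for c in ['scene','top']:
    im,w=cloud(c); np.save(c+'.npy',w); cv2.imwrite(f'pics/{c}0.png',im[...,::-1])
    for t in ['board','first_channel','open_channel','upturned_channel','tape_measure','marker','masking_tape']:
        for r in arm.boxes_of(c,t)[:2]:
            l,tp,ww,hh=[int(x) for x in r['rect']]
            p=w[tp:tp+hh,l:l+ww].reshape(-1,3)
            print(c,t,round(r['score'],2),[l,tp,ww,hh],np.round(w[min(479,tp+hh//2),min(639,l+ww//2)]))
print(arm.read_state())
E
```

```text
pics
scene board 0.55 [226, 213, 100, 71] [558. 107.  15.]
scene first_channel 0.78 [238, 215, 53, 41] [579. 161.  24.]
scene open_channel 0.75 [341, 286, 49, 60] [ 462. -205.    6.]
scene upturned_channel 0.57 [371, 237, 38, 49] [ 626. -178.   45.]
scene tape_measure 0.91 [355, 217, 18, 28] [706. -63.  46.]
scene marker 0.8 [168, 211, 39, 23] [531. 388.  13.]
scene masking_tape 0.94 [423, 315, 48, 37] [ 516. -374.   -0.]
top board 0.58 [235, 216, 93, 86] [558. 114.  12.]
top first_channel 0.58 [251, 223, 35, 61] [570. 143.  25.]
top open_channel 0.95 [404, 275, 41, 57] [ 458. -214.    6.]
top upturned_channel 0.77 [378, 190, 40, 56] [ 649. -155.   42.]
top tape_measure 0.59 [346, 170, 15, 32] [720. -52.  57.]
top marker 0.66 [154, 238, 16, 53] [546. 390.  14.]
top masking_tape 0.7 [473, 262, 44, 42] [ 505. -379.    1.]
{'clock': 0.8, 'joints': array([ 1.38159460e+00,  3.84664261e-01,  7.88145972e-03,  2.59751916e-05,
       -1.19400565e+00, -2.58594787e-01]), 'joint_vel': array([-0.00194512, -0.0017761 , -0.0011076 ,  0.00055274,  0.00089888,
        0.00017603]), 'joint_efforts': array([-1.06718537e-04, -3.92032278e+01,  1.88604909e+01,  4.19007272e+00,
       -3.13131832e-04, -1.32910984e-05]), 'position': array([270.58988179, 563.35585733, 197.53025805]), 'ee_rot': array([ 9.75040382e-01, -2.22027596e-01,  1.19326758e-05, -4.35416597e-06]), 'contact_force': array([-0.55181994,  0.04657607, -0.60077998]), 'wrist_torque': array([-0.04153829, -0.03626958,  0.01910421]), 'grasp_force': 0.0, 'gripper_width': 85.26756125710055}
```

View pics/top0.png

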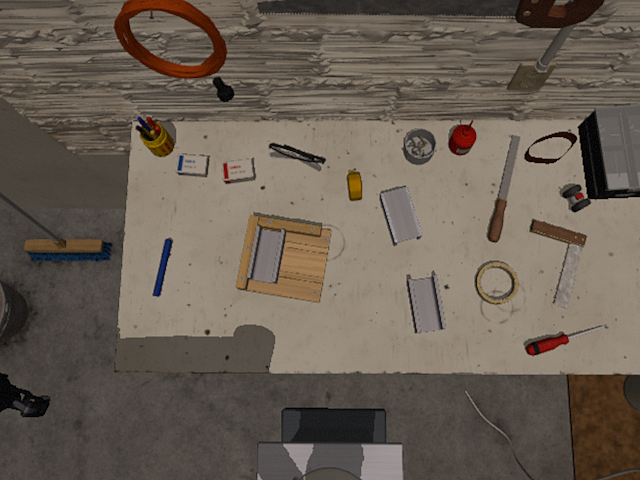

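View pics/scene0.png

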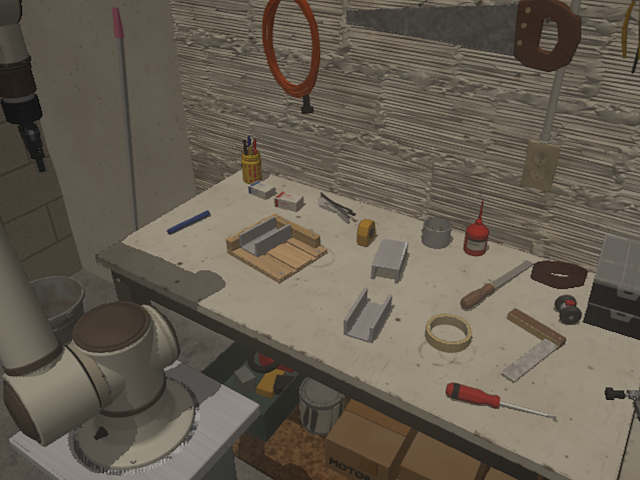

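The top view shows the board at about (282,259), with the first channel along its left fence at (267,255). The open channel is at (424,303) and the upturned one at (400,215). The scene view agrees. Next I fit poses from the depth data.

```bash
cat >> h.py <<'E'
def fit(w,cx,cy,r,z0,z1):
    p=w.reshape(-1,3); k=(np.hypot(p[:,0]-cx,p[:,1]-cy)<r)&(p[:,2]>z0)&(p[:,2]<z1)
    q=p[k]; (c,s,a)=cv2.minAreaRect(q[:,:2].astype(np.float32))
    if s[0]<s[1]: s=s[::-1]; a+=90
    a=(a+90)%180-90   # long-axis yaw, deg
    return len(q),np.round(c,1),np.round(s,1),round(a,1),np.round(np.percentile(q[:,2],[5,50,95]),1)
E
python3 - <<'E'
from h import *
for c in ['top','scene']:
    w=np.load(c+'.npy')
    print(c,'open rim',fit(w,458,-214,85,34,60)); print(c,'open all',fit(w,458,-214,85,5,60))
    print(c,'up',fit(w,645,-160,80,34,60))
    print(c,'board',fit(w,560,115,150,8,70)); print(c,'board rims',fit(w,560,115,150,37,70))
    print(c,'tape',fit(w,715,-60,70,20,80));print(c,'bench',np.nanmedian(w[320:330,300:380,2]))
w=np.load('top.npy')
# board region height map
sub=w[212:304,232:334]; z=np.clip(np.nan_to_num(sub[...,2])*4,0,255).astype(np.uint8)
im=cv2.imread('pics/top0.png')[212:304,232:334]
cv2.imwrite('pics/b.png',np.hstack([cv2.resize(im,None,fx=3.9,fy=3.9,interpolation=0),cv2.resize(cv2.cvtColor(z,8),None,fx=3.9,fy=3.9,interpolation=0)]))
for r in range(6,90,12): print([ (int(a[1]),int(a[2])) for a in sub[r,::5]], int(sub[r,50,0]))
E
```

```text
top open rim (439, array([ 455.5, -214.3]), array([120. ,  66.1]), 8.5, array([36.4, 41.9, 47. ]))
top open all (1536, array([ 459.8, -213.7]), array([164.7, 162.3]), -21.1, array([ 5.3,  9.7, 44.7]))
top up (1475, array([ 659., -161.]), array([121.7,  66.4]), 15.8, array([37.7, 42.6, 47.4]))
top board (6140, array([558.6, 123.2]), array([269. , 256.1]), 55.1, array([ 9.9, 18.5, 54.6]))
top board rims (1793, array([560.8, 118. ]), array([171.7, 167.2]), -9.7, array([39.7, 45.8, 58.5]))
top tape (418, array([722. , -82.6]), array([99.2, 59.8]), 76.6, array([30.1, 54.3, 63.6]))
top bench 0.7466167906558212
scene open rim (413, array([ 451.8, -215.6]), array([121.9,  66.8]), 8.3, array([35.4, 42.9, 46.1]))
scene open all (1556, array([ 454.9, -215.1]), array([157.3, 148. ]), -89.1, array([ 5.8, 11.3, 44.8]))
scene up (840, array([ 656.9, -161.6]), array([127.8,  65.6]), 15.5, array([39.8, 43.6, 46.7]))
scene board (3971, array([554.7, 104.7]), array([195. , 179.4]), 80.7, array([10.4, 19.6, 55. ]))
scene board rims (1188, array([558.5, 115.7]), array([175.5, 172.2]), -9.3, array([38.3, 
[... 970 characters left out ...]
), (30, 11), (18, 15), (7, 1), (-4, 0)] 569
[(228, 1), (216, 4), (198, 45), (187, 44), (174, 52), (167, 20), (156, 21), (144, 22), (132, 25), (117, 57), (111, 10), (99, 14), (87, 13), (76, 15), (64, 15), (52, 19), (41, 16), (29, 19), (18, 11), (7, 3), (-4, 3)] 542
[(228, -1), (208, 47), (197, 47), (188, 32), (178, 18), (167, 13), (155, 21), (144, 14), (128, 59), (121, 19), (110, 15), (98, 12), (87, 11), (76, 8), (64, 8), (53, 6), (41, 11), (29, 12), (18, 8), (7, 0), (-4, 0)] 513
[(227, 0), (214, 4), (203, 2), (191, 3), (178, 14), (167, 12), (156, 10), (143, 16), (132, 15), (121, 13), (109, 15), (98, 12), (86, 16), (75, 11), (63, 17), (52, 10), (41, 12), (29, 9), (18, 1), (7, 4), (-4, 1)] 485
```

View pics/b.png

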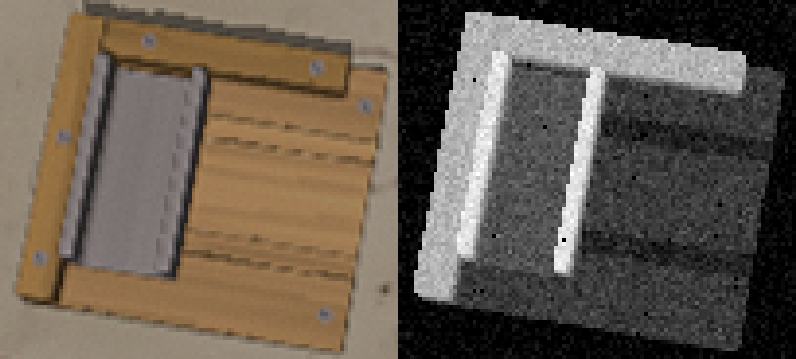

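The left half of the crop shows the first channel against the fence and up to the stop, with board yaw around -9.5°. Next I fit the first channel and the board frame.

```bash
python3 - <<'E'
from h import *
for c in ['top','scene']:
    w=np.load(c+'.npy'); print(c,'first',fit(w,565,142,95,50,70))
    p=w.reshape(-1,3); p=p[(abs(p[:,0]-560)<150)&(abs(p[:,1]-115)<150)]
    for yaw in (-9,-9.5,-10):
        a=np.radians(yaw); e=np.array([np.cos(a),np.sin(a)]); n=np.array([-e[1],e[0]])
        q=np.c_[p[:,:2]@e,p[:,:2]@n,p[:,2]]
        r=q[(q[:,2]>9)&(q[:,2]<60)]
        s=q[(q[:,2]>50)&(q[:,2]<65)]
        # extents of board from points (percentile) and of first's rims
        print(yaw,'board',[np.round(np.percentile(r[:,i],[.3,99.7]),1) for i in (0,1)],'first',[np.round(np.percentile(s[:,i],[1,99]),1) for i in (0,1)])
E
```

```text
top first (447, array([567.4, 140.5]), array([159.2, 112.5]), -9.2, array([50.7, 56.2, 61.1]))
-9 board [array([450.5, 620.1]), array([ 97.6, 287.2])] first [array([477. , 615.5]), array([185.5, 282.8])]
-9.5 board [array([448.5, 618.5]), array([102.4, 292. ])] first [array([475. , 613.6]), array([190.8, 287.2])]
-10 board [array([446.2, 617.1]), array([107. , 297.1])] first [array([472.7, 611.7]), array([196.2, 291.8])]
scene first (332, array([562.9, 145.1]), array([120.2,  71.2]), -9.0, array([50.5, 55.8, 59.7]))
-9 board [array([446.6, 618.4]), array([ 94.1, 285.8])] first [array([474.1, 592.8]), array([196.3, 265.1])]
-9.5 board [array([444.7, 616.5]), array([ 98.6, 290.1])] first [array([472.1, 590.7]), array([200.7, 269.8])]
-10 board [array([442.5, 615.1]), array([103. , 294.6])] first [array([470.2, 588.7]), array([205. , 274.2])]
```

```bash
cat > go.py <<'E'
import sys
from h import *
# usage: go.py x y z yaw  -> remaining tool shift (cm) and az (deg)
def rem(x,y,z,yaw):
    s=arm.read_state(); p=s['position']; q=s['ee_rot']
    psi=np.degrees(2*np.arctan2(q[1],q[0])); psi=(psi+180)%360-180
    from scipy.spatial.transform import Rotation as R
    d=R.from_quat(q).inv().apply(np.array([x,y,z])-p)/10
    daz=-((yaw-psi+90)%180-90)
    print('t',round(s['clock'],2),'pos',np.round(p,1),'psi',round(psi,2),'F',np.round(s['contact_force'],1),'w',round(s['gripper_width'],1),'g',round(s['grasp_force'],1))
    print('tool shift cm',np.round(d,2),'az',round(daz,1))
if __name__=='__main__': rem(*map(float,sys.argv[1:5]))
E
echo
```

>>> send_rows(
  targets=[
    {"y": 4, "az": -6.8, "gripper": 0.25},
    {"y": 4, "az": -6.8, "gripper": 0.25},
    {"y": 4, "az": -6.8, "gripper": 0.25},
    {"y": 4, "az": -6.8, "gripper": 0.25},
    {"y": 4, "az": -6.8, "gripper": 0.25},
  ],
)

```text
$.targets[0]: bad value
```

```bash
python3 go.py 458.7 -243 110 8.4
```

```text
t 0.8 pos [270.6 563.4 197.5] psi -25.66 F [-0.6  0.  -0.6] w 85.3 g 0.0
tool shift cm [51.87 64.54  8.75] az -34.1
```

Likely every key has to be present in each row.

>>> send_rows(
  targets=[
    {"x": 0, "y": 4, "z": 0, "ax": 0, "ay": 0, "az": -6.8, "gripper": 0.25},
    {"x": 0, "y": 4, "z": 0, "ax": 0, "ay": 0, "az": -6.8, "gripper": 0.25},
    {"x": 0, "y": 4, "z": 0, "ax": 0, "ay": 0, "az": -6.8, "gripper": 0.25},
    {"x": 0, "y": 4, "z": 0, "ax": 0, "ay": 0, "az": -6.8, "gripper": 0.25},
    {"x": 0, "y": 4, "z": 0, "ax": 0, "ay": 0, "az": -6.8, "gripper": 0.25},
  ],
)

```text
clock: 1.22
position: [228.6, 368.7, 197.4]
ee_rot: [0.997, 0.076, -0.0, 0.0]
contact_force: [0.0, -0.1, 0.7]
gripper_width: 32.0
grasp_force: 0.0
```

```bash
python3 go.py 458.7 -243 110 8.4
```

```text
t 1.22 pos [228.6 368.7 197.4] psi 8.76 F [ 0.  -0.1  0.7] w 32.0 g 0.0
tool shift cm [13.43 63.96  8.74] az 0.4
```

>>> send_rows(
  targets=[
    {"x": 2.4, "y": 3.3, "z": 0, "ax": 0, "ay": 0, "az": 0, "gripper": 0.25},
    {"x": 2.4, "y": 3.3, "z": 0, "ax": 0, "ay": 0, "az": 0, "gripper": 0.25},
    {"x": 2.4, "y": 3.3, "z": 0, "ax": 0, "ay": 0, "az": 0, "gripper": 0.25},
    {"x": 2.4, "y": 3.3, "z": 0, "ax": 0, "ay": 0, "az": 0, "gripper": 0.25},
    {"x": 2.4, "y": 3.3, "z": 0, "ax": 0, "ay": 0, "az": 0, "gripper": 0.25},
  ],
)

```text
clock: 1.63
position: [373.0, 223.2, 198.2]
ee_rot: [0.997, 0.073, 0.001, -0.001]
contact_force: [0.4, 0.6, -0.3]
gripper_width: 31.8
grasp_force: 0.0
```

>>> send_rows(
  targets=[
    {"x": 0.12, "y": 3.9, "z": 0, "ax": 0, "ay": 0, "az": 0, "gripper": 0.25},
    {"x": 0.12, "y": 3.9, "z": 0, "ax": 0, "ay": 0, "az": 0, "gripper": 0.25},
    {"x": 0.12, "y": 3.9, "z": 0, "ax": 0, "ay": 0, "az": 0, "gripper": 0.25},
    {"x": 0.12, "y": 3.9, "z": 0, "ax": 0, "ay": 0, "az": 0, "gripper": 0.25},
    {"x": 0.12, "y": 3.9, "z": 0, "ax": 0, "ay": 0, "az": 0, "gripper": 0.25},
  ],
)

```text
clock: 2.05
position: [406.2, 30.8, 198.0]
ee_rot: [0.997, 0.073, 0.001, -0.0]
contact_force: [1.1, -0.2, 0.3]
gripper_width: 31.9
grasp_force: 0.0
```

>>> send_rows(
  targets=[
    {"x": 0.12, "y": 3.9, "z": 1, "ax": 0, "ay": 0, "az": 0, "gripper": 0.25},
    {"x": 0.12, "y": 3.9, "z": 1, "ax": 0, "ay": 0, "az": 0, "gripper": 0.25},
    {"x": 0.12, "y": 3.9, "z": 1, "ax": 0, "ay": 0, "az": 0, "gripper": 0.25},
    {"x": 0.12, "y": 3.9, "z": 1, "ax": 0, "ay": 0, "az": 0, "gripper": 0.25},
    {"x": 0.12, "y": 3.9, "z": 1, "ax": 0, "ay": 0, "az": 0, "gripper": 0.25},
  ],
)

```text
clock: 2.47
position: [440.7, -161.5, 147.5]
ee_rot: [0.997, 0.073, 0.001, 0.0]
contact_force: [1.1, 0.6, 0.6]
gripper_width: 32.0
grasp_force: 0.0
```

```bash
python3 go.py 458.7 -243 110 8.4
```

```text
t 2.47 pos [ 440.7 -161.5  147.5] psi 8.34 F [1.1 0.6 0.6] w 32.0 g 0.0
tool shift cm [0.6  8.32 3.75] az -0.1
```

>>> send_rows(
  targets=[
    {"x": 0.2, "y": 2.8, "z": 1.2, "ax": 0, "ay": 0, "az": 0, "gripper": 0.25},
    {"x": 0.2, "y": 2.8, "z": 1.2, "ax": 0, "ay": 0, "az": 0, "gripper": 0.25},
    {"x": 0.2, "y": 2.7, "z": 1.3, "ax": 0, "ay": 0, "az": 0, "gripper": 0.25},
    {"x": 0, "y": 0, "z": 2.5, "ax": 0, "ay": 0, "az": 0, "gripper": 0.25},
    {"x": 0, "y": 0, "z": 2, "ax": 0, "ay": 0, "az": 0, "gripper": 0.25},
  ],
)

```text
clock: 2.88
position: [458.6, -242.3, 64.3]
ee_rot: [0.997, 0.071, 0.0, 0.0]
contact_force: [-0.2, 0.3, -0.6]
gripper_width: 31.8
grasp_force: 0.0
```

```bash
python3 - <<'E'
from h import *
import go
go.rem(458.7,-243,14,8.4)
im,w=cloud('scene'); cv2.imwrite('pics/s1.png',cv2.resize(im[230:370,290:450,::-1],None,fx=4,fy=4))
E
```

```text
t 2.88 pos [ 458.6 -242.3   64.3] psi 8.16 F [-0.2  0.3 -0.6] w 31.8 g 0.0
tool shift cm [-0.    0.07  5.03] az -0.2
```

View pics/s1.png

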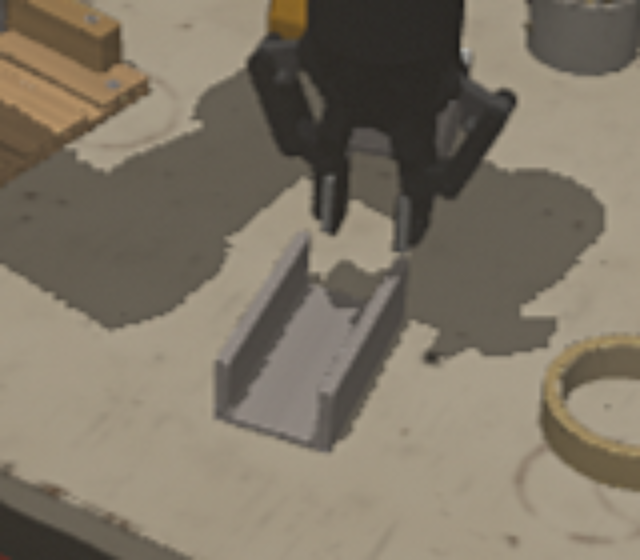

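The fingers, at crop pixels (325,210) and (405,230), hang above the right-hand (-y) leg and straddle it. I'll descend and close.

>>> send_rows(
  targets=[
    {"x": 0, "y": 0, "z": 2, "ax": 0, "ay": 0, "az": 0, "gripper": 0.25},
    {"x": 0, "y": 0, "z": 2, "ax": 0, "ay": 0, "az": 0, "gripper": 0.25},
    {"x": 0, "y": 0, "z": 1, "ax": 0, "ay": 0, "az": 0, "gripper": 0.25},
    {"x": 0, "y": 0, "z": 0, "ax": 0, "ay": 0, "az": 0, "gripper": 1},
    {"x": 0, "y": 0, "z": 0, "ax": 0, "ay": 0, "az": 0, "gripper": 1},
  ],
)

```text
clock: 3.35
position: [458.9, -240.7, 16.0]
ee_rot: [0.997, 0.073, -0.0, 0.0]
contact_force: [-0.1, 0.3, 0.3]
gripper_width: 8.9
grasp_force: 0.0
```

>>> send_rows(
  targets=[
    {"x": 0, "y": 0, "z": 0, "ax": 0, "ay": 0, "az": 0, "gripper": 1},
    {"x": 0, "y": 0, "z": 0, "ax": 0, "ay": 0, "az": 0, "gripper": 1},
    {"x": 0, "y": 0, "z": 0, "ax": 0, "ay": 0, "az": 0, "gripper": 1},
    {"x": 0, "y": 0, "z": -0.5, "ax": 0, "ay": 0, "az": 0, "gripper": 1},
    {"x": 0, "y": 0, "z": -1.5, "ax": 0, "ay": 0, "az": 0, "gripper": 1},
  ],
)

```text
clock: 3.77
position: [457.1, -240.3, 34.7]
ee_rot: [0.997, 0.073, -0.002, -0.001]
contact_force: [-0.2, 1.0, -0.5]
gripper_width: -0.2
grasp_force: 0.0
```

```bash
python3 - <<'E'
from h import *
im,w=cloud('scene'); cv2.imwrite('pics/s2.png',cv2.resize(im[230:370,290:450,::-1],None,fx=4,fy=4)); np.save('s2.npy',w)
im2,w2=cloud('top'); np.save('t2.npy',w2)
cv2.imwrite('pics/t2.png',cv2.resize(im2[240:350,370:480,::-1],None,fx=5,fy=5))
print(fit(w,455,-215,85,34,46),fit(w2,455,-215,85,34,46))
E
```

```text
(389, array([ 452.5, -215.7]), array([122.3,  65.9]), 8.0, array([35.3, 42.9, 45.4])) (219, array([ 436.7, -217.6]), array([81.9, 66.2]), 8.2, array([35.3, 41.6, 45.2]))
```

View pics/s2.png

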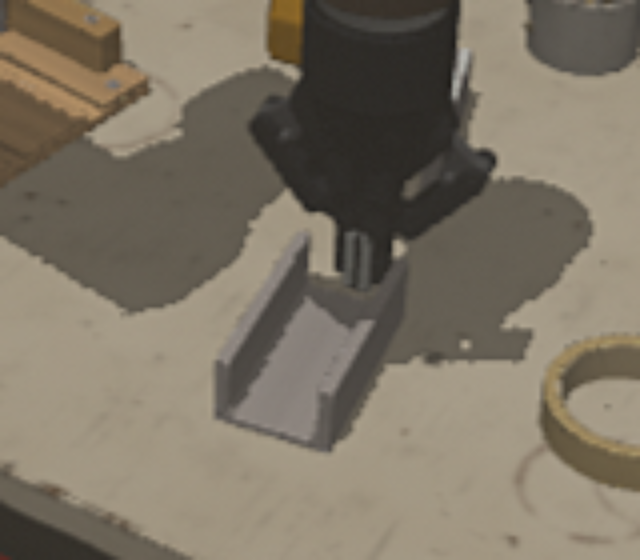

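```bash
python3 - <<'E'
from h import *
for c in ('scene','top'):
    m=arm.camera_model(c); T=np.linalg.inv(np.array(m['cam_to_world']))
    for n,P in dict(tcp=arm.read_state()['position'],legmid=(458.7,-243,42),legfar=(518,-234,42),legnear=(399,-252,42)).items():
        q=T@[*P,1]; u,v=m['fx']*q[0]/q[2]+m['cx'],m['fy']*q[1]/q[2]+m['cy']
        o=(290,230,4) if c=='scene' else (370,240,5)
        print(c,n,round(u),round(v),'crop',round((u-o[0])*o[2]),round((v-o[1])*o[2]))
w=np.load('s2.npy'); k=w[...,2]>60; p=w[230:305,340:400]; q=p[(p[...,2]>45)&(p[...,2]<75)&(abs(p[...,0]-455)<90)&(abs(p[...,1]+230)<60)]; print(len(q),np.round(np.percentile(q,[5,50,95],axis=0)))
print(np.round(w[[299,300,298,295],[380,379,380,380]]))
E
```

```text
scene tcp 380 311 crop 360 324
scene legmid 381 310 crop 362 322
scene legfar 390 294 crop 399 256
scene legnear 371 328 crop 322 392
top tcp 438 301 crop 340 303
top legmid 439 301 crop 345 306
top legfar 434 275 crop 321 174
top legnear 444 328 crop 370 441
26 [[ 446. -247.   45.]
 [ 477. -238.   46.]
 [ 510. -181.   75.]]
[[ 448. -245.   81.]
 [ 445. -244.   80.]
 [ 446. -246.   85.]
 [ 449. -244.   91.]]
```

View pics/t2.png

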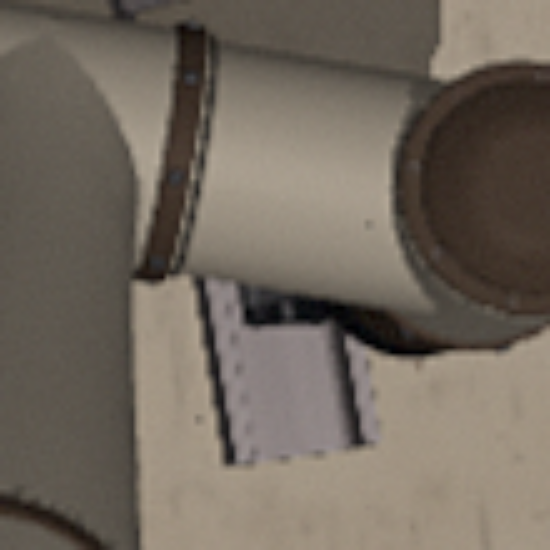

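```bash
python3 - <<'E'
from h import *
m=arm.camera_model('scene'); T=np.linalg.inv(np.array(m['cam_to_world']))
for P in [(270.6,563.4,197.5),(270.6,563.4,237.5),(457,-240,35),(457,-240,75)]:
    q=T@[*P,1]; print(P,np.round([m['fx']*q[0]/q[2]+m['cx'],m['fy']*q[1]/q[2]+m['cy']]),'depth',round(q[2]))
w=np.load('scene.npy'); p=w[120:180,10:60].reshape(-1,3); p=p[np.hypot(p[:,0]-270,p[:,1]-563)<70]; print(len(p),np.round(p[np.argsort(p[:,2])[:6]]))
w=np.load('s2.npy'); 
for v in range(292,312,2): print(v,np.round(w[v,376:386:3]).tolist())
print(arm.read_state()['joints'])
E
```

```text
(270.6, 563.4, 197.5) [ 45. 183.] depth 1362
(270.6, 563.4, 237.5) [ 40. 167.] depth 1340
(457, -240, 35) [379. 313.] depth 1217
(457, -240, 75) [380. 298.] depth 1194
726 [[246. 525. 244.]
 [253. 520. 245.]
 [243. 523. 246.]
 [245. 519. 246.]
 [252. 515. 246.]
 [256. 516. 247.]]
292 [[443.0, -237.0, 100.0], [448.0, -242.0, 98.0], [451.0, -247.0, 98.0], [453.0, -252.0, 99.0]]
294 [[447.0, -236.0, 91.0], [446.0, -243.0, 95.0], [451.0, -247.0, 93.0], [450.0, -254.0, 97.0]]
296 [[445.0, -237.0, 87.0], [449.0, -242.0, 87.0], [453.0, -247.0, 86.0], [452.0, -254.0, 90.0]]
298 [[445.0, -237.0, 82.0], [446.0, -244.0, 85.0], [449.0, -249.0, 84.0], [452.0, -254.0, 85.0]]
300 [[446.0, -237.0, 76.0], [445.0, -244.0, 80.0], [453.0, -247.0, 76.0], [493.0, -235.0, 43.0]]
302 [[520.0, -201.0, 3.0], [445.0, -244.0, 75.0], [530.0, -211.0, 1.0], [487.0, -238.0, 43.0]]
304 [[507.0, -208.0, 10.0], [511.0, -213.0, 9.0], [524.0, -214.0, 1.0], [478.0, -243.0, 46.0]]
306 [[504.0, -210.0, 7.0], [507.0, -215.0, 7.0], [473.0, -239.0, 42.0], [477.0, -244.0, 42.0]]
308 [[498.0, -213.0, 7.0], [500.0, -219.0, 9.0], [466.0, -242.0, 43.0], [477.0, -244.0, 36.0]]
310 [[490.0, -217.0, 9.0], [456.0, -241.0, 44.0], [458.0, -247.0, 45.0], [477.0, -245.0, 31.0]]
[-1.69679096e-01  3.84773078e-01 -4.57929203e-01  9.33693652e-04
 -7.22887422e-01  1.88614006e+00]
```

The images put the fingertips about 40 mm higher than the reported TCP z, while the lateral position agrees. So the fingers closed above the leg, and the channel has not moved. I'll reopen and descend further, watching the force.

>>> send_rows(
  targets=[
    {"x": 0, "y": 0.2, "z": 0, "ax": 0, "ay": 0, "az": 0, "gripper": 0.25},
    {"x": 0, "y": 0, "z": 0, "ax": 0, "ay": 0, "az": 0, "gripper": 0.25},
    {"x": 0, "y": 0, "z": 1.5, "ax": 0, "ay": 0, "az": 0, "gripper": 0.25},
    {"x": 0, "y": 0, "z": 1.5, "ax": 0, "ay": 0, "az": 0, "gripper": 0.25},
    {"x": 0, "y": 0, "z": 1, "ax": 0, "ay": 0, "az": 0, "gripper": 0.25},
  ],
)

```text
clock: 4.28
position: [457.8, -242.5, -6.0]
ee_rot: [0.997, 0.072, -0.001, -0.0]
contact_force: [-0.4, 0.0, -1.0]
gripper_width: 32.3
grasp_force: 0.0
```

```bash
python3 - <<'E'
from h import *
import go
go.rem(458.7,-243,-20,8.4)
im,w=cloud('scene'); cv2.imwrite('pics/s3.png',cv2.resize(im[230:370,290:450,::-1],None,fx=4,fy=4))
E
```

```text
t 4.28 pos [ 457.8 -242.5   -6. ] psi 8.31 F [-0.4  0.  -1. ] w 32.3 g 0.0
tool shift cm [0.09 0.07 1.4 ] az -0.1
```

View pics/s3.png

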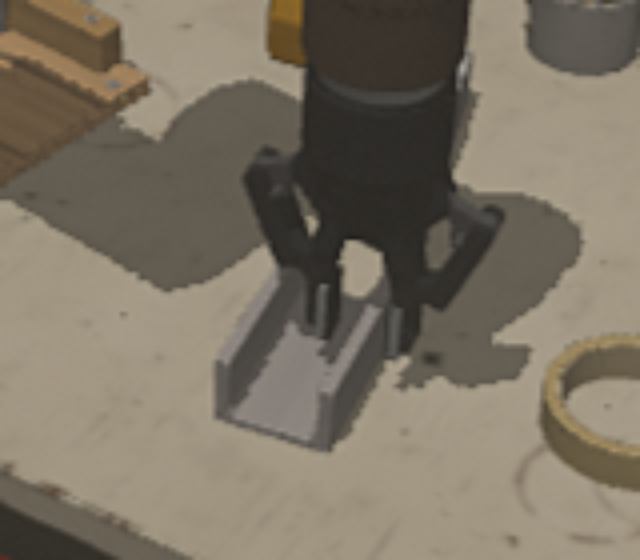

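Confirmed: the reported z is about 40 mm low, and the fingers (320,330) and (400,345) straddle the right leg. I'll go a little lower and grip.

>>> send_rows(
  targets=[
    {"x": 0, "y": 0, "z": 0.7, "ax": 0, "ay": 0, "az": 0, "gripper": 0.25},
    {"x": 0, "y": 0, "z": 0.7, "ax": 0, "ay": 0, "az": 0, "gripper": 0.25},
    {"x": 0, "y": 0, "z": 0, "ax": 0, "ay": 0, "az": 0, "gripper": 1},
    {"x": 0, "y": 0, "z": 0, "ax": 0, "ay": 0, "az": 0, "gripper": 1},
    {"x": 0, "y": 0, "z": 0, "ax": 0, "ay": 0, "az": 0, "gripper": 1},
  ],
)

```text
clock: 4.75
position: [458.9, -242.7, -18.3]
ee_rot: [0.997, 0.073, 0.0, 0.0]
contact_force: [0.4, -0.4, -3.1]
gripper_width: 6.9
grasp_force: 59.4
```

>>> send_rows(
  targets=[
    {"x": 0, "y": 0, "z": 0, "ax": 0, "ay": 0, "az": 0, "gripper": 1},
    {"x": 0, "y": 0, "z": 0, "ax": 0, "ay": 0, "az": 0, "gripper": 1},
    {"x": 0, "y": 0, "z": 0, "ax": 0, "ay": 0, "az": 0, "gripper": 1},
  ],
)

```text
clock: 5.0
position: [458.9, -242.7, -18.3]
ee_rot: [0.997, 0.073, 0.0, 0.0]
contact_force: [1.1, 0.0, -1.8]
gripper_width: 6.9
grasp_force: 59.6
```

```bash
python3 go.py 550 50 60 -9.5
```

```text
t 5.0 pos [ 458.9 -242.7  -18.3] psi 8.34 F [ 1.1  0.  -1.8] w 6.9 g 59.6
tool shift cm [ 13.26 -27.64  -7.83] az 17.8
```

>>> send_rows(
  targets=[
    {"x": 0, "y": 0, "z": -0.8, "ax": 0, "ay": 0, "az": 0, "gripper": 1},
    {"x": 0, "y": 0, "z": -1.6, "ax": 0, "ay": 0, "az": 0, "gripper": 1},
    {"x": 0, "y": 0, "z": -2.5, "ax": 0, "ay": 0, "az": 0, "gripper": 1},
    {"x": 0, "y": 0, "z": -2.5, "ax": 0, "ay": 0, "az": 0, "gripper": 1},
    {"x": 0.5, "y": -1, "z": -0.5, "ax": 0, "ay": 0, "az": 3, "gripper": 1},
  ],
)

```text
clock: 5.42
position: [464.4, -233.6, 64.9]
ee_rot: [0.999, 0.046, 0.003, 0.001]
contact_force: [1.7, 0.2, -2.9]
gripper_width: 6.8
grasp_force: 59.4
```

>>> send_rows(
  targets=[
    {"x": 1, "y": -2, "z": 0, "ax": 0, "ay": 0, "az": 3, "gripper": 1},
    {"x": 1, "y": -3, "z": 0, "ax": 0, "ay": 0, "az": 3, "gripper": 1},
    {"x": 1, "y": -3, "z": 0, "ax": 0, "ay": 0, "az": 3, "gripper": 1},
    {"x": 1, "y": -3, "z": 0, "ax": 0, "ay": 0, "az": 3, "gripper": 1},
    {"x": 1, "y": -3, "z": 0, "ax": 0, "ay": 0, "az": 2.8, "gripper": 1},
  ],
)

```text
clock: 5.83
position: [514.1, -91.6, 61.0]
ee_rot: [0.996, -0.084, -0.0, -0.0]
contact_force: [0.7, -0.8, -2.9]
gripper_width: 6.9
grasp_force: 59.5
```

```bash
python3 go.py 545 44.8 50 -9.5
```

```text
t 5.83 pos [514.1 -91.6  61. ] psi -9.63 F [ 0.7 -0.8 -2.9] w 6.9 g 59.5
tool shift cm [  0.77 -13.97   1.1 ] az -0.1
```

>>> send_rows(
  targets=[
    {"x": 0.2, "y": -3.5, "z": 0.2, "ax": 0, "ay": 0, "az": 0, "gripper": 1},
    {"x": 0.2, "y": -3.5, "z": 0.3, "ax": 0, "ay": 0, "az": 0, "gripper": 1},
    {"x": 0.2, "y": -3.5, "z": 0.3, "ax": 0, "ay": 0, "az": 0, "gripper": 1},
    {"x": 0.2, "y": -2.5, "z": 0.3, "ax": 0, "ay": 0, "az": 0, "gripper": 1},
    {"x": 0, "y": -1, "z": 0, "ax": 0, "ay": 0, "az": 0, "gripper": 1},
  ],
)

```text
clock: 6.25
position: [546.1, 46.9, 49.4]
ee_rot: [0.997, -0.081, 0.0, -0.0]
contact_force: [0.5, 0.3, -3.3]
gripper_width: 6.8
grasp_force: 59.4
```

>>> send_rows(
  targets=[
    {"x": 0, "y": 0, "z": 1, "ax": 0, "ay": 0, "az": 0, "gripper": 1},
    {"x": 0, "y": 0, "z": 1, "ax": 0, "ay": 0, "az": 0, "gripper": 1},
    {"x": 0, "y": 0, "z": 1, "ax": 0, "ay": 0, "az": 0, "gripper": 1},
    {"x": 0, "y": 0, "z": 0, "ax": 0, "ay": 0, "az": 0, "gripper": 1},
  ],
)

```text
clock: 6.58
position: [542.7, 41.8, 16.6]
ee_rot: [0.996, -0.084, -0.003, 0.001]
contact_force: [0.3, -0.6, -4.4]
gripper_width: 6.8
grasp_force: 59.4
```

```bash
python3 - <<'E'
from h import *
import go
go.rem(545,44.8,-4.3,-9.5)
im,w=cloud('scene'); im2,w2=cloud('top')
cv2.imwrite('pics/s4.png',np.hstack([cv2.resize(im[190:300,210:350,::-1],(400,314)),cv2.resize(im2[190:300,220:360,::-1],(400,314))]))
a=np.radians(-9.5); e=np.array([np.cos(a),np.sin(a)]); n=np.array([-e[1],e[0]])
for nm,ww in (('s',w),('t',w2)):
    p=ww.reshape(-1,3); q=np.c_[p[:,:2]@e,p[:,:2]@n,p[:,2]]
    r=q[(q[:,2]>66)&(q[:,2]<82)&(abs(q[:,0]-532)<75)&(q[:,1]>120)&(q[:,1]<215)]
    print(nm,len(r),np.round(np.percentile(r,[2,98],axis=0),1))
E
```

```text
t 6.58 pos [542.7  41.8  16.6] psi -9.6 F [ 0.3 -0.6 -4.4] w 6.8 g 59.4
tool shift cm [ 0.19 -0.34  2.09] az -0.1
s 340 [[467.3 122.6  66.3]
 [579.4 192.2  81.1]]
t 141 [[469.9 128.5  67.3]
 [509.7 193.3  81.7]]
```

View pics/s4.png

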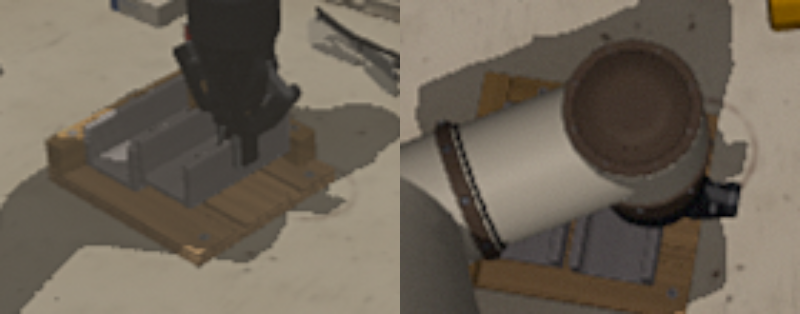

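The held channel hangs level, parallel to the first one and about 8 mm short of it. Next I lower it onto the board.

>>> send_rows(
  targets=[
    {"x": 0, "y": 0, "z": 0.7, "ax": 0, "ay": 0, "az": 0, "gripper": 1},
    {"x": 0, "y": 0, "z": 0.6, "ax": 0, "ay": 0, "az": 0, "gripper": 1},
    {"x": 0, "y": 0, "z": 0.4, "ax": 0, "ay": 0, "az": 0, "gripper": 1},
    {"x": 0, "y": 0, "z": 0.2, "ax": 0, "ay": 0, "az": 0, "gripper": 1},
    {"x": 0, "y": 0, "z": 0, "ax": 0, "ay": 0, "az": 0, "gripper": 1},
  ],
)

```text
clock: 7.1
position: [545.2, 43.5, -0.2]
ee_rot: [0.997, -0.083, -0.001, 0.0]
contact_force: [-0.5, -0.1, -4.2]
gripper_width: 7.0
grasp_force: 59.4
```

```bash
python3 go.py 545 44.8 -4.3 -9.5
```

```text
t 7.1 pos [ 5.452e+02  4.350e+01 -2.000e-01] psi -9.47 F [-0.5 -0.1 -4.2] w 7.0 g 59.4
tool shift cm [-0.04 -0.12  0.41] az 0.0
```

>>> send_rows(
  targets=[
    {"x": 0, "y": 0, "z": 0.2, "ax": 0, "ay": 0, "az": 0, "gripper": 1},
    {"x": 0, "y": 0, "z": 0, "ax": 0, "ay": 0, "az": 0, "gripper": 1},
  ],
)

```text
clock: 7.27
position: [545.7, 43.8, -1.6]
ee_rot: [0.997, -0.082, 0.0, 0.0]
contact_force: [-0.2, 0.3, -3.9]
gripper_width: 7.3
grasp_force: 59.4
```

>>> send_rows(
  targets=[
    {"x": 0, "y": 0, "z": 0.15, "ax": 0, "ay": 0, "az": 0, "gripper": 1},
    {"x": 0, "y": 0, "z": 0, "ax": 0, "ay": 0, "az": 0, "gripper": 1},
  ],
)

```text
clock: 7.43
position: [545.7, 43.8, -3.0]
ee_rot: [0.997, -0.082, -0.0, -0.0]
contact_force: [-0.2, 0.1, -2.9]
gripper_width: 6.9
grasp_force: 59.4
```

>>> send_rows(
  targets=[
    {"x": 0, "y": 0, "z": 0.1, "ax": 0, "ay": 0, "az": 0, "gripper": 1},
    {"x": 0, "y": 0, "z": 0, "ax": 0, "ay": 0, "az": 0, "gripper": 1},
  ],
)

```text
clock: 7.6
position: [545.6, 43.8, -4.0]
ee_rot: [0.997, -0.082, -0.0, 0.0]
contact_force: [0.9, -1.7, -4.1]
gripper_width: 6.6
grasp_force: 59.4
```

>>> send_rows(
  targets=[
    {"x": 0, "y": 0, "z": 0.1, "ax": 0, "ay": 0, "az": 0, "gripper": 1},
    {"x": 0, "y": 0, "z": 0, "ax": 0, "ay": 0, "az": 0, "gripper": 1},
  ],
)

```text
clock: 7.77
position: [545.8, 43.8, -4.4]
ee_rot: [0.997, -0.082, 0.0, -0.0]
contact_force: [-1.3, -0.0, 1.3]
gripper_width: 6.6
grasp_force: 60.1
```

>>> send_rows(
  targets=[
    {"x": 0, "y": 0, "z": 0.1, "ax": 0, "ay": 0, "az": 0, "gripper": 1},
    {"x": 0, "y": 0, "z": 0, "ax": 0, "ay": 0, "az": 0, "gripper": 1},
  ],
)

```text
clock: 7.93
position: [545.8, 43.8, -4.5]
ee_rot: [0.997, -0.082, 0.0, 0.0]
contact_force: [-4.3, -0.1, 7.3]
gripper_width: 6.8
grasp_force: 61.2
```

It's down. Now I slide it towards the first channel (tool -y).

>>> send_rows(
  targets=[
    {"x": 0, "y": -0.2, "z": -0.05, "ax": 0, "ay": 0, "az": 0, "gripper": 1},
    {"x": 0, "y": -0.2, "z": 0, "ax": 0, "ay": 0, "az": 0, "gripper": 1},
    {"x": 0, "y": -0.1, "z": 0, "ax": 0, "ay": 0, "az": 0, "gripper": 1},
    {"x": 0, "y": 0, "z": 0, "ax": 0, "ay": 0, "az": 0, "gripper": 1},
  ],
)

```text
clock: 8.27
position: [547.0, 48.3, -4.5]
ee_rot: [0.997, -0.082, 0.0, 0.0]
contact_force: [-1.4, -3.7, 6.3]
gripper_width: 7.0
grasp_force: 61.0
```

>>> send_rows(
  targets=[
    {"x": 0, "y": -0.1, "z": 0, "ax": 0, "ay": 0, "az": 0, "gripper": 1},
    {"x": 0, "y": -0.1, "z": 0, "ax": 0, "ay": 0, "az": 0, "gripper": 1},
    {"x": 0, "y": 0, "z": 0, "ax": 0, "ay": 0, "az": 0, "gripper": 1},
  ],
)

```text
clock: 8.52
position: [547.5, 50.1, -4.4]
ee_rot: [0.997, -0.082, 0.001, 0.0]
contact_force: [-0.8, -3.9, 6.2]
gripper_width: 6.8
grasp_force: 61.0
```

>>> send_rows(
  targets=[
    {"x": 0, "y": -0.1, "z": 0, "ax": 0, "ay": 0, "az": 0, "gripper": 1},
    {"x": 0, "y": 0, "z": 0, "ax": 0, "ay": 0, "az": 0, "gripper": 1},
  ],
)

```text
clock: 8.68
position: [547.6, 51.1, -4.5]
ee_rot: [0.997, -0.082, 0.001, 0.0]
contact_force: [-0.9, -4.0, 6.9]
gripper_width: 6.9
grasp_force: 60.9
```

>>> send_rows(
  targets=[
    {"x": 0, "y": -0.1, "z": 0, "ax": 0, "ay": 0, "az": 0, "gripper": 1},
    {"x": 0, "y": 0, "z": 0, "ax": 0, "ay": 0, "az": 0, "gripper": 1},
  ],
)

```text
clock: 8.85
position: [547.8, 52.1, -4.5]
ee_rot: [0.997, -0.082, 0.001, 0.0]
contact_force: [-1.6, -4.1, 6.7]
gripper_width: 6.7
grasp_force: 60.9
```

>>> send_rows(
  targets=[
    {"x": 0, "y": -0.1, "z": 0, "ax": 0, "ay": 0, "az": 0, "gripper": 1},
    {"x": 0, "y": 0, "z": 0, "ax": 0, "ay": 0, "az": 0, "gripper": 1},
  ],
)

```text
clock: 9.02
position: [547.9, 52.7, -4.5]
ee_rot: [0.997, -0.082, 0.0, 0.001]
contact_force: [-0.6, -5.9, 6.3]
gripper_width: 7.1
grasp_force: 61.0
```

>>> send_rows(
  targets=[
    {"x": 0, "y": -0.1, "z": 0, "ax": 0, "ay": 0, "az": 0, "gripper": 1},
    {"x": 0, "y": 0, "z": 0, "ax": 0, "ay": 0, "az": 0, "gripper": 1},
  ],
)

```text
clock: 9.18
position: [547.8, 52.7, -4.5]
ee_rot: [0.997, -0.082, 0.0, 0.001]
contact_force: [0.2, -9.5, 5.8]
gripper_width: 7.2
grasp_force: 61.0
```

It touched the first channel at y = 52.7. Now I slide it to the end stop (tool +x).

>>> send_rows(
  targets=[
    {"x": 0.2, "y": 0.1, "z": 0, "ax": 0, "ay": 0, "az": 0, "gripper": 1},
    {"x": 0.1, "y": 0, "z": 0, "ax": 0, "ay": 0, "az": 0, "gripper": 1},
    {"x": 0, "y": 0, "z": 0, "ax": 0, "ay": 0, "az": 0, "gripper": 1},
  ],
)

```text
clock: 9.43
position: [548.4, 52.5, -4.5]
ee_rot: [0.997, -0.082, -0.002, 0.001]
contact_force: [-8.5, -1.2, 11.5]
gripper_width: 6.9
grasp_force: 61.8
```

>>> send_rows(
  targets=[
    {"x": 0.1, "y": 0, "z": 0, "ax": 0, "ay": 0, "az": 0, "gripper": 1},
    {"x": 0.1, "y": 0, "z": 0, "ax": 0, "ay": 0, "az": 0, "gripper": 1},
    {"x": 0, "y": 0, "z": 0, "ax": 0, "ay": 0, "az": 0, "gripper": 1},
  ],
)

```text
clock: 9.68
position: [550.0, 52.3, -4.5]
ee_rot: [0.997, -0.082, -0.002, 0.001]
contact_force: [-9.1, -1.2, 11.9]
gripper_width: 6.9
grasp_force: 61.9
```

>>> send_rows(
  targets=[
    {"x": 0.1, "y": 0, "z": 0, "ax": 0, "ay": 0, "az": 0, "gripper": 1},
    {"x": 0, "y": 0, "z": 0, "ax": 0, "ay": 0, "az": 0, "gripper": 1},
  ],
)

```text
clock: 9.85
position: [550.9, 52.2, -4.5]
ee_rot: [0.997, -0.082, -0.002, 0.001]
contact_force: [-8.7, -1.1, 11.7]
gripper_width: 6.7
grasp_force: 61.9
```

>>> send_rows(
  targets=[
    {"x": 0.1, "y": 0, "z": -0.03, "ax": 0, "ay": 0, "az": 0, "gripper": 1},
    {"x": 0, "y": 0, "z": 0, "ax": 0, "ay": 0, "az": 0, "gripper": 1},
  ],
)

```text
clock: 10.02
position: [552.1, 52.0, -4.5]
ee_rot: [0.997, -0.082, -0.002, 0.001]
contact_force: [-7.6, -0.4, 10.4]
gripper_width: 6.9
grasp_force: 61.5
```

>>> send_rows(
  targets=[
    {"x": 0.1, "y": 0, "z": 0, "ax": 0, "ay": 0, "az": 0, "gripper": 1},
    {"x": 0, "y": 0, "z": 0, "ax": 0, "ay": 0, "az": 0, "gripper": 1},
  ],
)

```text
clock: 10.18
position: [552.8, 51.9, -4.5]
ee_rot: [0.997, -0.082, -0.002, 0.001]
contact_force: [-8.6, 0.3, 10.9]
gripper_width: 7.0
grasp_force: 61.6
```

>>> send_rows(
  targets=[
    {"x": 0.1, "y": 0, "z": 0, "ax": 0, "ay": 0, "az": 0, "gripper": 1},
    {"x": 0, "y": 0, "z": 0, "ax": 0, "ay": 0, "az": 0, "gripper": 1},
  ],
)

```text
clock: 10.35
position: [552.8, 51.9, -4.5]
ee_rot: [0.997, -0.082, -0.003, 0.001]
contact_force: [-11.7, 1.6, 12.8]
gripper_width: 7.2
grasp_force: 61.9
```

```bash
python3 - <<'E'
from h import *
import go
go.rem(557,51,-4.5,-9.5)
im,w=cloud('scene')
a=np.radians(-9.5); e=np.array([np.cos(a),np.sin(a)]); n=np.array([-e[1],e[0]])
p=w.reshape(-1,3); q=np.c_[p[:,:2]@e,p[:,:2]@n,p[:,2]]
for lo,hi in ((120,165),(195,225),(250,275)):
    r=q[(q[:,2]>50)&(q[:,2]<62)&(abs(q[:,0]-532)<75)&(q[:,1]>lo)&(q[:,1]<hi)]
    print(len(r),np.round(np.percentile(r,[2,98],axis=0),1))
E
```

```text
t 10.35 pos [552.8  51.9  -4.5] psi -9.44 F [-11.7   1.6  12.8] w 7.2 g 61.9
tool shift cm [ 0.43  0.02 -0.  ] az 0.1
142 [[475.3 125.5  50.3]
 [589.9 158.9  61.2]]
144 [[472.6 195.1  50.7]
 [546.9 211.5  60.4]]
151 [[472.7 256.9  50.4]
 [580.  269.8  60.1]]
```

At the stop. A final snug push, then I release and lift.

>>> send_rows(
  targets=[
    {"x": -0.1, "y": -0.2, "z": 0, "ax": 0, "ay": 0, "az": 0, "gripper": 1},
    {"x": 0, "y": 0, "z": 0, "ax": 0, "ay": 0, "az": 0, "gripper": 1},
  ],
)

```text
clock: 10.57
position: [552.8, 52.0, -4.5]
ee_rot: [0.997, -0.082, -0.003, 0.002]
contact_force: [-6.4, -7.4, 11.0]
gripper_width: 6.7
grasp_force: 61.8
```

>>> send_rows(
  targets=[
    {"x": 0, "y": 0.1, "z": -0.05, "ax": 0, "ay": 0, "az": 0, "gripper": 1},
    {"x": 0, "y": 0, "z": 0, "ax": 0, "ay": 0, "az": 0, "gripper": 0.25},
    {"x": 0, "y": 0, "z": 0, "ax": 0, "ay": 0, "az": 0, "gripper": 0.25},
    {"x": 0, "y": 0, "z": 0, "ax": 0, "ay": 0, "az": 0, "gripper": 0.25},
  ],
)

```text
clock: 10.9
position: [556.4, 53.9, -4.5]
ee_rot: [0.997, -0.082, 0.001, -0.0]
contact_force: [-0.2, -0.1, 1.0]
gripper_width: 32.1
grasp_force: 0.0
```

>>> send_rows(
  targets=[
    {"x": 0, "y": 0, "z": -2, "ax": 0, "ay": 0, "az": 0, "gripper": 0.25},
    {"x": 0, "y": 0, "z": -4, "ax": 0, "ay": 0, "az": 0, "gripper": 0.25},
    {"x": 0, "y": 0, "z": -4, "ax": 0, "ay": 0, "az": 0, "gripper": 0.25},
    {"x": 0, "y": 2, "z": -1, "ax": 0, "ay": 0, "az": -3, "gripper": -1},
    {"x": 0, "y": 4, "z": 0, "ax": 0, "ay": 0, "az": -4.5, "gripper": -1},
  ],
)

```text
clock: 11.32
position: [552.4, -3.2, 110.1]
ee_rot: [1.0, -0.013, 0.006, -0.001]
contact_force: [0.4, -0.9, -0.4]
gripper_width: 55.0
grasp_force: 0.0
```

```bash
python3 go.py 658 -161.3 60 15.7
```

```text
t 11.32 pos [552.4  -3.2 110.1] psi -1.43 F [ 0.4 -0.9 -0.4] w 55.0 g 0.0
tool shift cm [10.9  15.56  5.1 ] az -17.1
```

>>> send_rows(
  targets=[
    {"x": 2.4, "y": 3.2, "z": 0, "ax": 0, "ay": 0, "az": -5, "gripper": -1},
    {"x": 2.4, "y": 3.2, "z": 0, "ax": 0, "ay": 0, "az": -5, "gripper": -1},
    {"x": 2, "y": 3.2, "z": 0, "ax": 0, "ay": 0, "az": -4, "gripper": -1},
    {"x": 1, "y": 3, "z": 0, "ax": 0, "ay": 0, "az": -3.1, "gripper": -1},
    {"x": 0, "y": 0, "z": 0, "ax": 0, "ay": 0, "az": 0, "gripper": -1},
  ],
)

```text
clock: 11.73
position: [639.6, -130.1, 104.4]
ee_rot: [0.991, 0.13, 0.001, 0.001]
contact_force: [0.3, 0.4, -1.1]
gripper_width: 85.2
grasp_force: 0.0
```

```bash
python3 - <<'E'
from h import *
import go
go.rem(658,-161.3,30,15.7)
im,w=cloud('scene'); print(fit(w,657,-161,80,36,49))
im,w=cloud('top'); print(fit(w,657,-161,80,36,49))
E
```

```text
t 11.73 pos [ 639.6 -130.1  104.4] psi 14.99 F [ 0.3  0.4 -1.1] w 85.2 g 0.0
tool shift cm [0.95 3.48 7.45] az -0.7
(827, array([ 654.9, -161.8]), array([126.6,  65.9]), 15.7, array([40.4, 43.9, 46.8]))
(791, array([ 636.6, -166.7]), array([74.6, 65.6]), 16.0, array([38.1, 42.5, 46.9]))
```

>>> send_rows(
  targets=[
    {"x": 0.45, "y": 1.7, "z": 1, "ax": 0, "ay": 0, "az": -0.7, "gripper": -1},
    {"x": 0.45, "y": 1.75, "z": 2, "ax": 0, "ay": 0, "az": 0, "gripper": -1},
    {"x": 0, "y": 0, "z": 2.5, "ax": 0, "ay": 0, "az": 0, "gripper": -1},
    {"x": 0, "y": 0, "z": 1.5, "ax": 0, "ay": 0, "az": 0, "gripper": -1},
    {"x": 0, "y": 0, "z": 0, "ax": 0, "ay": 0, "az": 0, "gripper": -1},
  ],
)

```text
clock: 12.25
position: [651.1, -155.1, 31.1]
ee_rot: [0.99, 0.138, -0.004, -0.001]
contact_force: [-1.0, 0.5, -1.3]
gripper_width: 85.4
grasp_force: 0.0
```

```bash
python3 - <<'E'
from h import *
import go
go.rem(657.5,-161.3,-34,15.7)
im,w=cloud('scene'); cv2.imwrite('pics/s5.png',cv2.resize(im[170:310,310:470,::-1],None,fx=4,fy=4))
E
```

```text
t 12.25 pos [ 651.1 -155.1   31.1] psi 15.83 F [-1.   0.5 -1.3] w 85.4 g 0.0
tool shift cm [0.49 0.79 6.5 ] az 0.1
```

View pics/s5.png

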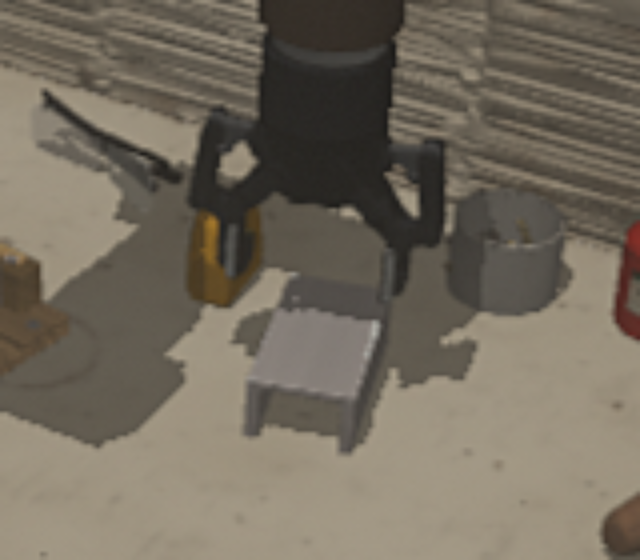

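The open fingers (235,275) and (400,290) hang above the upturned channel. They need about 8 mm towards -y, and the tape measure is clear. I'll correct and descend in steps.

>>> send_rows(
  targets=[
    {"x": 0.4, "y": 0.6, "z": 0, "ax": 0, "ay": 0, "az": 0, "gripper": -1},
    {"x": 0, "y": 0, "z": 0, "ax": 0, "ay": 0, "az": 0, "gripper": -1},
  ],
)

```text
clock: 12.47
position: [662.2, -161.3, 37.5]
ee_rot: [0.99, 0.138, 0.002, 0.001]
contact_force: [0.4, -0.6, 0.7]
gripper_width: 85.4
grasp_force: 0.0
```

```bash
python3 go.py 657.5 -161.3 -34 15.7
```

```text
t 12.47 pos [ 662.2 -161.3   37.5] psi 15.92 F [ 0.4 -0.6  0.7] w 85.4 g 0.0
tool shift cm [-0.48 -0.15  7.15] az 0.2
```

>>> send_rows(
  targets=[
    {"x": -0.4, "y": -0.1, "z": 2, "ax": 0, "ay": 0, "az": 0, "gripper": -1},
    {"x": 0, "y": 0, "z": 2, "ax": 0, "ay": 0, "az": 0, "gripper": -1},
    {"x": 0, "y": 0, "z": 1, "ax": 0, "ay": 0, "az": 0, "gripper": -1},
    {"x": 0, "y": 0, "z": 0, "ax": 0, "ay": 0, "az": 0, "gripper": -1},
  ],
)

```text
clock: 12.8
position: [654.6, -161.2, -16.2]
ee_rot: [0.99, 0.138, -0.002, -0.0]
contact_force: [0.2, -0.3, -0.4]
gripper_width: 85.8
grasp_force: 0.0
```

>>> send_rows(
  targets=[
    {"x": 0, "y": 0, "z": 0.8, "ax": 0, "ay": 0, "az": 0, "gripper": -1},
    {"x": 0, "y": 0, "z": 0.7, "ax": 0, "ay": 0, "az": 0, "gripper": -1},
    {"x": 0, "y": 0, "z": 0, "ax": 0, "ay": 0, "az": 0, "gripper": -1},
  ],
)

```text
clock: 13.05
position: [655.4, -161.3, -30.4]
ee_rot: [0.99, 0.138, -0.0, -0.0]
contact_force: [-0.6, -0.7, -0.8]
gripper_width: 85.4
grasp_force: 0.0
```

```bash
python3 go.py 657.5 -161.3 -34 15.7
```

```text
t 13.05 pos [ 655.4 -161.3  -30.4] psi 15.83 F [-0.6 -0.7 -0.8] w 85.4 g 0.0
tool shift cm [0.2  0.06 0.36] az 0.1
```

>>> send_rows(
  targets=[
    {"x": 0, "y": 0, "z": 0.1, "ax": 0, "ay": 0, "az": 0, "gripper": 1},
    {"x": 0, "y": 0, "z": 0, "ax": 0, "ay": 0, "az": 0, "gripper": 1},
    {"x": 0, "y": 0, "z": 0, "ax": 0, "ay": 0, "az": 0, "gripper": 1},
    {"x": 0, "y": 0, "z": 0, "ax": 0, "ay": 0, "az": 0, "gripper": 1},
  ],
)

```text
clock: 13.38
position: [656.5, -161.5, -29.9]
ee_rot: [0.99, 0.138, 0.001, 0.0]
contact_force: [-0.4, 0.1, 2.4]
gripper_width: 64.4
grasp_force: 68.4
```

```bash
python3 - <<'E'
from h import *
import go
go.rem(563,110,90,-9.5)
im,w=cloud('scene'); print(fit(w,657,-161,80,36,49))
E
```

```text
t 13.38 pos [ 656.5 -161.5  -29.9] psi 15.85 F [-0.4  0.1  2.4] w 64.4 g 68.4
tool shift cm [ -1.56 -28.66 -12.01] az 25.4
(732, array([ 645.1, -162.2]), array([110.8,  89.5]), 1.4, array([39.9, 43.9, 46.7]))
```

>>> send_rows(
  targets=[
    {"x": 0, "y": 0, "z": -1, "ax": 0, "ay": 0, "az": 0, "gripper": 1},
    {"x": 0, "y": 0, "z": -2, "ax": 0, "ay": 0, "az": 0, "gripper": 1},
    {"x": 0, "y": 0, "z": -3, "ax": 0, "ay": 0, "az": 0, "gripper": 1},
    {"x": -0.5, "y": 0, "z": -3, "ax": 0, "ay": 0, "az": 0, "gripper": 1},
    {"x": -1, "y": 0, "z": -2, "ax": 0, "ay": 0, "az": 0, "gripper": 1},
  ],
)

```text
clock: 13.85
position: [642.6, -165.5, 82.1]
ee_rot: [0.99, 0.138, 0.001, 0.001]
contact_force: [0.9, -0.3, -2.1]
gripper_width: 64.3
grasp_force: 67.9
```

>>> send_rows(
  targets=[
    {"x": -0.5, "y": -1.5, "z": -1, "ax": 0, "ay": 0, "az": 3, "gripper": 1},
    {"x": 0, "y": -2.5, "z": 0, "ax": 0, "ay": 0, "az": 4, "gripper": 1},
    {"x": 0, "y": -3, "z": 0, "ax": 0, "ay": 0, "az": 4, "gripper": 1},
    {"x": 0, "y": -3, "z": 0, "ax": 0, "ay": 0, "az": 4, "gripper": 1},
    {"x": 0, "y": -3, "z": 0, "ax": 0, "ay": 0, "az": 4, "gripper": 1},
  ],
)

```text
clock: 14.27
position: [617.5, -37.7, 89.3]
ee_rot: [1.0, -0.03, -0.001, -0.0]
contact_force: [0.3, -0.4, -2.8]
gripper_width: 64.6
grasp_force: 67.9
```

```bash
python3 go.py 556.8 113.2 70 -9.5
```

```text
t 14.27 pos [617.5 -37.7  89.3] psi -3.44 F [ 0.3 -0.4 -2.8] w 64.6 g 67.9
tool shift cm [ -6.96 -14.7    1.95] az 6.1
```

>>> send_rows(
  targets=[
    {"x": -1.4, "y": -2.5, "z": 0, "ax": 0, "ay": 0, "az": 3, "gripper": 1},
    {"x": -1.5, "y": -3, "z": 0, "ax": 0, "ay": 0, "az": 3, "gripper": 1},
    {"x": -1.6, "y": -3, "z": 0, "ax": 0, "ay": 0, "az": 0, "gripper": 1},
    {"x": -1.6, "y": -2.5, "z": 0, "ax": 0, "ay": 0, "az": 0, "gripper": 1},
    {"x": -1.5, "y": -1.5, "z": 0, "ax": 0, "ay": 0, "az": 0, "gripper": 1},
  ],
)

```text
clock: 14.68
position: [558.5, 97.4, 89.3]
ee_rot: [0.997, -0.079, -0.0, -0.0]
contact_force: [0.0, -0.9, -3.4]
gripper_width: 64.4
grasp_force: 67.9
```

>>> send_rows(
  targets=[
    {"x": 0, "y": 0, "z": 0.5, "ax": 0, "ay": 0, "az": 0, "gripper": 1},
    {"x": 0, "y": 0, "z": 0.5, "ax": 0, "ay": 0, "az": 0, "gripper": 1},
    {"x": 0, "y": 0, "z": 0, "ax": 0, "ay": 0, "az": 0, "gripper": 1},
  ],
)

```text
clock: 14.93
position: [558.6, 94.6, 78.1]
ee_rot: [0.997, -0.08, -0.001, 0.001]
contact_force: [-0.1, -0.4, -3.6]
gripper_width: 64.1
grasp_force: 68.0
```

```bash
python3 go.py 556.8 113.2 45 -9.5
```

```text
t 14.93 pos [558.6  94.6  78.1] psi -9.18 F [-0.1 -0.4 -3.6] w 64.1 g 68.0
tool shift cm [-0.46 -1.81  3.3 ] az 0.3
```

>>> send_rows(
  targets=[
    {"x": -0.2, "y": -0.9, "z": 1, "ax": 0, "ay": 0, "az": 0.3, "gripper": 1},
    {"x": -0.2, "y": -0.9, "z": 1, "ax": 0, "ay": 0, "az": 0, "gripper": 1},
    {"x": 0, "y": 0, "z": 1, "ax": 0, "ay": 0, "az": 0, "gripper": 1},
    {"x": 0, "y": 0, "z": 0.3, "ax": 0, "ay": 0, "az": 0, "gripper": 1},
    {"x": 0, "y": 0, "z": 0, "ax": 0, "ay": 0, "az": 0, "gripper": 1},
  ],
)

```text
clock: 15.35
position: [557.6, 112.9, 44.3]
ee_rot: [0.997, -0.083, -0.002, 0.001]
contact_force: [0.1, 1.0, -2.9]
gripper_width: 64.3
grasp_force: 68.0
```

```bash
python3 - <<'E'
from h import *
import go
go.rem(556.8,113.2,-9.9,-9.5)
im,w=cloud('scene')
cv2.imwrite('pics/s6.png',cv2.resize(im[190:300,210:350,::-1],None,fx=5,fy=5))
a=np.radians(-9.5); e=np.array([np.cos(a),np.sin(a)]); n=np.array([-e[1],e[0]])
p=w.reshape(-1,3); q=np.c_[p[:,:2]@e,p[:,:2]@n,p[:,2]]
for z0,z1,lo,hi in ((108,124,150,250),(51,60,130,160),(51,60,190,220),(51,60,250,275)):
    r=q[(q[:,2]>z0)&(q[:,2]<z1)&(abs(q[:,0]-532)<75)&(q[:,1]>lo)&(q[:,1]<hi)]
    if len(r): print(z0,lo,len(r),np.round(np.percentile(r,[3,97],axis=0),1))
E
```

```text
t 15.35 pos [557.6 112.9  44.3] psi -9.48 F [ 0.1  1.  -2.9] w 64.3 g 68.0
tool shift cm [-0.06 -0.03  5.42] az 0.0
108 150 615 [[471.7 161.9 110. ]
 [584.3 237.8 121.4]]
51 130 153 [[475.3 136.9  51.3]
 [589.4 147.4  59.6]]
51 190 87 [[472.4 193.6  51.2]
 [585.  210.1  59.6]]
51 250 29 [[470.7 257.7  51.4]
 [494.4 267.3  58.2]]
```

View pics/s6.png

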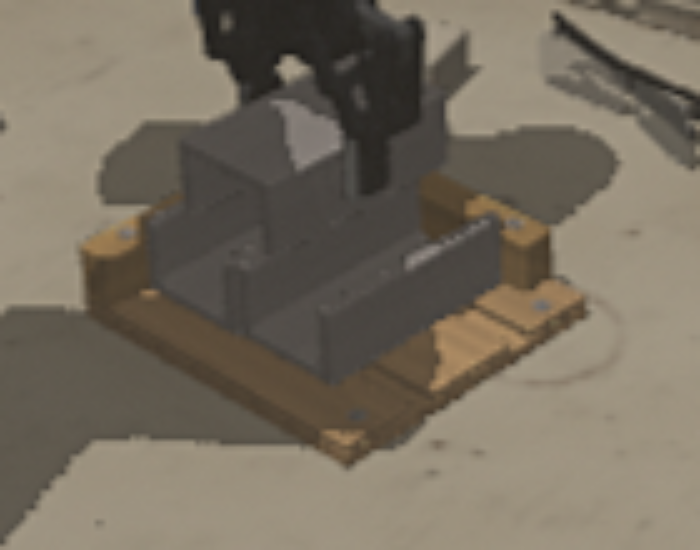

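The two open channels lie snug side by side. The upturned one hangs over the joint, with its near end level with theirs (472 against 472–475 mm). Lowering.

>>> send_rows(
  targets=[
    {"x": 0, "y": 0, "z": 1, "ax": 0, "ay": 0, "az": 0, "gripper": 1},
    {"x": 0, "y": 0, "z": 1, "ax": 0, "ay": 0, "az": 0, "gripper": 1},
    {"x": 0, "y": 0, "z": 0.5, "ax": 0, "ay": 0, "az": 0, "gripper": 1},
    {"x": 0, "y": 0, "z": 0, "ax": 0, "ay": 0, "az": 0, "gripper": 1},
  ],
)

```text
clock: 15.73
position: [557.3, 112.9, 19.4]
ee_rot: [0.997, -0.083, -0.002, 0.001]
contact_force: [0.4, -0.1, -3.2]
gripper_width: 64.5
grasp_force: 68.0
```

>>> send_rows(
  targets=[
    {"x": 0, "y": 0, "z": 0.8, "ax": 0, "ay": 0, "az": 0, "gripper": 1},
    {"x": 0, "y": 0, "z": 0.8, "ax": 0, "ay": 0, "az": 0, "gripper": 1},
    {"x": 0, "y": 0, "z": 0.5, "ax": 0, "ay": 0, "az": 0, "gripper": 1},
    {"x": 0, "y": 0, "z": 0, "ax": 0, "ay": 0, "az": 0, "gripper": 1},
  ],
)

```text
clock: 16.07
position: [557.6, 113.2, -1.3]
ee_rot: [0.997, -0.083, -0.001, 0.001]
contact_force: [0.1, -1.1, -2.9]
gripper_width: 64.0
grasp_force: 68.0
```

```bash
python3 go.py 556.8 113.2 -9.9 -9.5
```

```text
t 16.07 pos [557.6 113.2  -1.3] psi -9.48 F [ 0.1 -1.1 -2.9] w 64.0 g 68.0
tool shift cm [-0.07  0.01  0.86] az 0.0
```

>>> send_rows(
  targets=[
    {"x": 0, "y": 0, "z": 0.4, "ax": 0, "ay": 0, "az": 0, "gripper": 1},
    {"x": 0, "y": 0, "z": 0.2, "ax": 0, "ay": 0, "az": 0, "gripper": 1},
    {"x": 0, "y": 0, "z": 0, "ax": 0, "ay": 0, "az": 0, "gripper": 1},
  ],
)

```text
clock: 16.32
position: [558.5, 113.5, -6.1]
ee_rot: [0.997, -0.082, -0.0, 0.0]
contact_force: [-0.6, 0.1, -2.4]
gripper_width: 64.3
grasp_force: 68.0
```

>>> send_rows(
  targets=[
    {"x": 0, "y": 0, "z": 0.1, "ax": 0, "ay": 0, "az": 0, "gripper": 1},
    {"x": 0, "y": 0, "z": 0, "ax": 0, "ay": 0, "az": 0, "gripper": 1},
  ],
)

```text
clock: 16.48
position: [558.8, 113.7, -6.6]
ee_rot: [0.997, -0.082, 0.0, -0.0]
contact_force: [-0.3, -0.3, -2.1]
gripper_width: 64.2
grasp_force: 68.0
```

>>> send_rows(
  targets=[
    {"x": 0, "y": 0, "z": 0.1, "ax": 0, "ay": 0, "az": 0, "gripper": 1},
    {"x": 0, "y": 0, "z": 0, "ax": 0, "ay": 0, "az": 0, "gripper": 1},
  ],
)

```text
clock: 16.65
position: [558.7, 113.6, -7.6]
ee_rot: [0.997, -0.082, 0.0, -0.0]
contact_force: [-0.7, -0.5, -2.6]
gripper_width: 64.3
grasp_force: 68.0
```

>>> send_rows(
  targets=[
    {"x": 0, "y": 0, "z": 0.15, "ax": 0, "ay": 0, "az": 0, "gripper": 1},
    {"x": 0, "y": 0, "z": 0, "ax": 0, "ay": 0, "az": 0, "gripper": 1},
  ],
)

```text
clock: 16.82
position: [558.5, 113.6, -9.3]
ee_rot: [0.997, -0.082, -0.0, 0.0]
contact_force: [-0.5, -0.4, -3.4]
gripper_width: 64.4
grasp_force: 68.0
```

>>> send_rows(
  targets=[
    {"x": 0, "y": 0, "z": 0.1, "ax": 0, "ay": 0, "az": 0, "gripper": 1},
    {"x": 0, "y": 0, "z": 0, "ax": 0, "ay": 0, "az": 0, "gripper": 1},
  ],
)

```text
clock: 16.98
position: [558.7, 113.6, -10.0]
ee_rot: [0.997, -0.082, 0.0, 0.0]
contact_force: [-1.0, -0.1, -0.3]
gripper_width: 64.6
grasp_force: 68.0
```

>>> send_rows(
  targets=[
    {"x": 0, "y": 0, "z": 0.1, "ax": 0, "ay": 0, "az": 0, "gripper": 1},
    {"x": 0, "y": 0, "z": 0, "ax": 0, "ay": 0, "az": 0, "gripper": 1},
  ],
)

```text
clock: 17.15
position: [558.8, 113.6, -10.0]
ee_rot: [0.997, -0.082, 0.0, 0.0]
contact_force: [-2.8, 0.3, 6.2]
gripper_width: 64.3
grasp_force: 68.9
```

It's home, at the expected height. I'll open slightly, because the channel walls are close, and lift out.

>>> send_rows(
  targets=[
    {"x": 0, "y": 0, "z": -0.1, "ax": 0, "ay": 0, "az": 0, "gripper": -0.7},
    {"x": 0, "y": 0, "z": 0, "ax": 0, "ay": 0, "az": 0, "gripper": -0.7},
    {"x": 0, "y": 0, "z": 0, "ax": 0, "ay": 0, "az": 0, "gripper": -0.7},
    {"x": 0, "y": 0, "z": 0, "ax": 0, "ay": 0, "az": 0, "gripper": -0.7},
  ],
)

```text
clock: 17.48
position: [558.9, 113.7, -10.1]
ee_rot: [0.997, -0.082, 0.0, -0.0]
contact_force: [-0.2, -0.6, 0.4]
gripper_width: 72.8
grasp_force: 0.0
```

>>> send_rows(
  targets=[
    {"x": 0, "y": 0, "z": -0.5, "ax": 0, "ay": 0, "az": 0, "gripper": -0.7},
    {"x": 0, "y": 0, "z": -1, "ax": 0, "ay": 0, "az": 0, "gripper": -0.7},
    {"x": 0, "y": 0, "z": -1.5, "ax": 0, "ay": 0, "az": 0, "gripper": -0.7},
    {"x": 0, "y": 0, "z": -2, "ax": 0, "ay": 0, "az": 0, "gripper": -0.7},
    {"x": 0, "y": 0, "z": -3, "ax": 0, "ay": 0, "az": 0, "gripper": -0.7},
  ],
)

```text
clock: 17.9
position: [557.2, 113.0, 69.4]
ee_rot: [0.997, -0.083, -0.002, 0.001]
contact_force: [0.4, -1.0, -0.2]
gripper_width: 72.5
grasp_force: 0.0
```

>>> send_rows(
  targets=[
    {"x": 0, "y": 0, "z": -4, "ax": 0, "ay": 0, "az": 0, "gripper": -0.7},
    {"x": 0, "y": 0, "z": -4, "ax": 0, "ay": 0, "az": 0, "gripper": -0.7},
    {"x": 0, "y": 3, "z": -1, "ax": 0, "ay": 0, "az": 0, "gripper": -0.7},
    {"x": 0, "y": 4, "z": 0, "ax": 0, "ay": 0, "az": 0, "gripper": -0.7},
    {"x": 0, "y": 4, "z": 0, "ax": 0, "ay": 0, "az": 0, "gripper": -0.7},
  ],
)

```text
clock: 18.32
position: [541.2, 4.8, 162.5]
ee_rot: [0.997, -0.081, 0.002, -0.001]
contact_force: [-0.5, 0.0, -1.1]
gripper_width: 72.3
grasp_force: 0.0
```

>>> send_rows(
  targets=[
    {"x": 0, "y": 4, "z": 0, "ax": 0, "ay": 0, "az": 0, "gripper": -0.7},
    {"x": 0, "y": 4, "z": 0, "ax": 0, "ay": 0, "az": 0, "gripper": -0.7},
    {"x": 0, "y": 4, "z": 0, "ax": 0, "ay": 0, "az": 0, "gripper": -0.7},
    {"x": 0, "y": 0, "z": 0, "ax": 0, "ay": 0, "az": 0, "gripper": -0.7},
  ],
)

```text
clock: 18.65
position: [519.2, -118.4, 160.9]
ee_rot: [0.996, -0.086, 0.0, 0.0]
contact_force: [0.3, 0.6, -0.8]
gripper_width: 72.8
grasp_force: 0.0
```

```bash
python3 - <<'E'
from h import *
a=np.radians(-9.5); e=np.array([np.cos(a),np.sin(a)]); n=np.array([-e[1],e[0]])
for c in ('scene','top'):
    im,w=cloud(c)
    if c=='top': cv2.imwrite('pics/t7.png',cv2.resize(im[205:310,225:340,::-1],None,fx=5,fy=5))
    p=w.reshape(-1,3); q=np.c_[p[:,:2]@e,p[:,:2]@n,p[:,2]]
    for nm,z0,z1,lo,hi in (('up',58.5,70,165,240),('-y leg',50,62,130,160),('+y leg',52,62,256,280)):
        r=q[(q[:,2]>z0)&(q[:,2]<z1)&(abs(q[:,0]-532)<75)&(q[:,1]>lo)&(q[:,1]<hi)]
        if len(r): print(c,nm,len(r),np.round(np.percentile(r,[2,50,98],axis=0),1).tolist())
    print(c,fit(w,563,113,80,58.5,70))
E
```

```text
scene up 749 [[471.9, 171.0, 59.4], [528.1, 201.2, 63.5], [588.8, 235.6, 67.0]]
scene -y leg 177 [[475.4, 136.3, 50.2], [533.1, 140.4, 55.8], [592.6, 147.9, 60.5]]
scene +y leg 136 [[473.1, 257.3, 52.5], [527.6, 263.2, 56.4], [587.7, 269.4, 59.8]]
scene (794, array([557. , 111.4]), array([129.4, 123.1]), 81.0, array([59.4, 63.4, 66.2]))
top up 97 [[474.9, 214.8, 58.7], [485.0, 225.2, 62.8], [497.3, 237.7, 67.7]]
top +y leg 85 [[474.9, 261.4, 52.4], [502.5, 265.6, 57.1], [532.5, 269.3, 61.2]]
top (121, array([531. , 163.2]), array([79. , 38.4]), 44.0, array([58.7, 62.3, 67. ]))
```

View pics/t7.png

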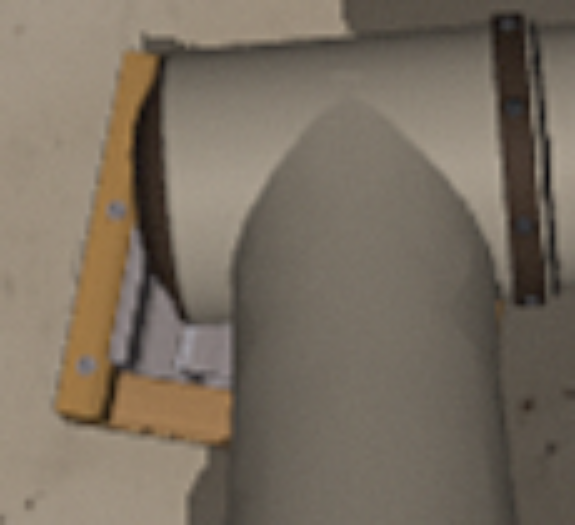

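The arm hides most of the top picture. The scene depth shows what matters:

| Check | Measured | Expected |
|---|---|---|
| Upturned back height | 63.5 mm | 62 mm |
| Outer leg spacing of the pair | 122.8 mm | 122 mm when snug |
| Near ends of all three | 472–475 mm | level |

Handing in.

```bash
python3 -c "
from h import *
print(arm.job_done())"
```

```text
the job is handed in; nothing more can be done
None
```

The bundle is made up and handed in: the second channel lies snug beside the first and up to the end stop, and the upturned channel sits home over both with ends level (within about 3 mm by depth camera); no verdict came back, and I did not re-measure the bystanders, though nothing was seen to touch them.

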